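# Turn the bar carousel to bring the jigger to the pointer

### The arm

A 6-joint arm with a two-finger parallel gripper is mounted at the origin on a cart in front of the work surface, level with it; the furniture and walls round the work are solid. World frame = base frame: x ahead of the robot, y to its left, z up, the work surface at z = 0. Lengths are in m, angles in degrees, forces in N, time in s.
With the tool pointing down it reaches from about 0.425 to 0.925 m from the base axis. Payload 12.5 kg.
Tool frame: the origin (TCP) lies on the centre line of the jaws, within the pads' length; the fingertips stand 19 mm ahead of it and the grasp point (between the pads) is the TCP; z points along the fingers, y is the line along which they close (so a half turn about z gives the same grasp; the last joint's range is limited). The gripper opens to 85 mm and grips with 20 to 120 N. Pads are 22 mm wide; open, the fingers measure 114 mm over their backs; the gripper's body (76 mm by 85 mm) begins 54 mm behind the grasp point. The pads swing forward as they close: fully open they stand 13 mm farther back than shut.
Start: joints at [-80.077, 28.126, 89.318, -0, 62.55, -6.05], TCP at [0.172, -0.601, 0.25] pointing down, gripper open.
Joint ranges: [-177.58, 177.58], [-47.91, 125.51], [2.72, 160], [-65.01, 245.01], [3.68, 167.84], [-153.87, 153.87]. Speed limits (degrees/s): [127.2, 127.2, 159.86, 180, 180, 180].

### API

Orientations are given as a 3x3 rotation matrix whose columns are the frame's x, y, z axes.
In Python, from workcell import r, vision, order gives the robot as it stands. The module is installed in compiled form; this text tells all that it offers.
- The arm moves only by the tool apply_moves, never from a script. Its argument "increments" is a list of rows, each an object of numbers: "tx", "ty", "tz": the shift along the tool's x, y, z in mm; "roll": the turn about the tool's z in rad. A call has 1 to 12 rows; each row is the pose to reach, as a shift and turn from the pose commanded when the call began, along the tool's axes at that moment; what a row does not reach only later rows make up. A row lasts 1/12 s, in which the tool goes at most 41.7 mm and 7.16 degrees, less where a joint would pass 70% of its speed; a pose out of reach is approached as far as the arm can. A call with a gripper value outside its range is refused whole. "fingers" is the closure in counts, from 0 (fully open) to 255 (shut), set as the call begins (left out, the last holds). The fingers move at their own pace and stop on an object; "grip_force" is the grip in N (left out, the last holds). Time passes only in rows, so rows that repeat a pose let the fingers close. It gives the time, the measured TCP pose, the force, the opening and the grip force at its end, in the units of the state.
- r.get_obs(): the state, without advancing time (a new reading comes with each control period).
- vision.camera(name): name is "side" or "top"; returns a dict with "image" (420x560x3 uint8, blue, green, red), "intrinsics" (3x3 intrinsics, pixels), "rvec" (rotation vector, rad) and "tvec" (3), from world to camera coordinates, as OpenCV has them. Camera axes: x right, y down, z forward; pixel columns grow to the right and rows downward; lengths in m; the calibration is good to about 2 mm. A picture is of the moment at which its call begins. There is no depth.
- order.sign_off(): hands the job in; it is judged then, once.
The state is a dict: "clock": time; "joints": joint angles; "dq": joint speeds; "effort": joint torques, N m; "ee_pos": TCP position; "tool_rot": TCP orientation; "wrist_force": force on the tool from outside, world axes, zero at the start; "moment": the same for the moment, N m; "grip_width": opening from 0.0 (shut) to 1.0 (fully open); "gripper_force": force on a finger pad.
Only numpy, scipy, OpenCV 4.12 (cv2) and the standard library are available. Lean on these libraries where they do the work, as an engineer would, in place of code of your own. Each camera call takes 0.05 s, during which the arm holds its last target. There are 200 camera calls.

### The job

Turn the round carousel tray, for instance by pushing one of its upright pegs, until the steel jigger stands squarely at the pointer that sticks out from the carousel's foot. Do not touch the jigger or the salt shaker: both must stay standing upright on the tray, and the tray must be left at rest.

Things in the scene. Friction and masses are not known exactly. Their poses are not given: they have to be found in the camera images.
- tray: Round wooden tray, 250 mm wide, top 30 mm above the worktop, turning freely on its vertical axis (about 1 N at a peg; stops at once when let go). Origin on the axis, 16 mm above the worktop; x, y turn with it. Three steel pegs, 16 mm thick, tops 100 mm above the worktop, stand 110 mm from the axis towards its own 180 (nearest the pointer at the start), 60 and -60 degrees; wells lie midway.
- jigger: Steel bar measure, hourglass shaped, 43 mm in diameter, 78 mm tall, standing loose (4 mm play) in one of the tray's three shallow wells (5 mm rims), 70 mm from the axis at the tray's own +120 or -120 degrees. Origin at the centre of its underside, z up.
- salt_shaker: Salt shaker with a grey cap, 44 mm in diameter, 90 mm tall, standing loose in the other of these two wells; the third well is empty. Origin at the centre of its underside, z up.
- mark (a point): Fixed point 70 mm from the tray's axis, level with the tray's top (30 mm above the worktop), straight inward from the pointer: the jigger's origin belongs here. The pointer is a dark steel diamond, 28 mm high, on the fixed foot, sticking out past the tray's rim to 170 mm from the axis on the robot's side.
Mind the look-alikes: they are no part of the job. Leave any brown or pink look-alike of the jigger alone.

How it is judged:
By the outcome, as a careful person would: the job done as asked, in the order asked, and still so for the second after the job is handed in, with the robot touching nothing.
It also fails if it takes over 35 s, if anything falls off the work surface, if the arm or the gripper's body presses on something with over 40 N, if the wrist force passes 120 N, or if a joint passes its speed limit or range.

## Working session

There is one attempt and no reset: what is moved stays moved. The work goes in short steps, Python scripts to look and compute and a tool call to move; the robot and the scene stay as the last step left them, time stands still between calls to the robot, and variables do not carry over. Pictures are saved under pics/ and viewed, at most 10 in all, crops included, and the job is handed in when it is done.

Besides the shell and the picture viewer there is one more tool, called after ">>>" as name(argument=value, ...) on one line, values as JSON. apply_moves: Moves the arm, as the interface text tells. Its arguments: {"type":"object","properties":{"increments":{"type":"array"},"fingers":{"type":"number"},"grip_force":{"type":"number"}},"required":["increments"]}

```bash
mkdir -p pics
cat > h.py <<'E'
import numpy as np, cv2
from workcell import r, vision, order
def proj(c,P):
    return cv2.projectPoints(np.array(P,float).reshape(-1,1,3),c['rvec'],c['tvec'],c['intrinsics'],None)[0].reshape(-1,2)
def back(c,uv,z):
    R=cv2.Rodrigues(np.array(c['rvec'],float))[0];t=np.array(c['tvec']).ravel();o=-R.T@t
    d=R.T@np.linalg.inv(c['intrinsics'])@np.array([*uv,1.]);return o+d*(z-o[2])/d[2]
E
python3 - <<'E'
from h import *
for n in('top','side'):
    c=vision.camera(n);cv2.imwrite(f'pics/{n}0.png',c['image']);print(n,c['intrinsics'],c['rvec'],c['tvec'])
print(r.get_obs())
E
```

```text
top [[445.5991485    0.         275.68788374]
 [  0.         445.5991485  208.48906246]
 [  0.           0.           1.        ]] [ 2.17174322 -2.21462019  0.05540462] [0.01016671 0.47525255 0.95503518]
side [[432.99738172   0.         274.90736437]
 [  0.         432.99738172 199.90373544]
 [  0.           0.           1.        ]] [ 0.57218502 -2.41851079  1.45799091] [0.40715635 0.14466892 0.67146946]
{'clock': 0.1, 'joints': array([-8.00787967e+01,  2.81615821e+01,  8.93475389e+01,  8.14374417e-04,
        6.25503758e+01, -6.05211314e+00]), 'dq': array([-0.06303691, -0.16220854, -0.14599687, -0.04399789,  0.09879394,
        0.08050438]), 'effort': array([ 3.38972503e-03, -6.19446588e+01, -2.62025034e+01, -4.89524939e-05,
        2.86912698e-03,  3.31916254e-06]), 'ee_pos': array([ 0.1719677, -0.6006783,  0.2497711]), 'tool_rot': array([[ 9.61391776e-01,  2.75183259e-01, -1.66487645e-04],
       [ 2.75183282e-01, -9.61391237e-01,  1.02505949e-03],
       [ 1.22019448e-04, -1.03129838e-03, -9.99999461e-01]]), 'wrist_force': array([-0.2135535 , -0.55891373, -0.46996939]), 'moment': array([ 0.03035384, -0.00168614,  0.00385284]), 'gripper_force': 0.0, 'grip_width': 1.004145036538356}
```

View pics/top0.png

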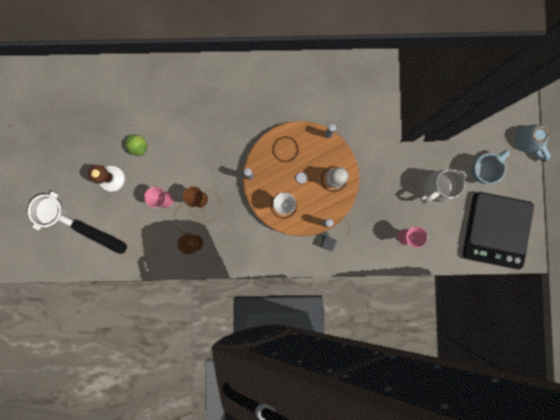

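View pics/side0.png

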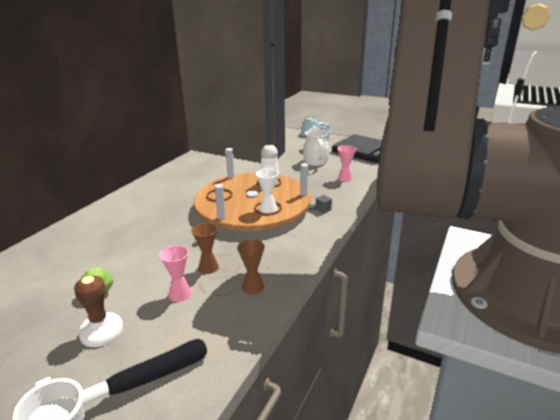

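Run:
```python
from h import *
i=cv2.imread('pics/top0.png')[110:260,220:380];cv2.imwrite('pics/topc.png',cv2.resize(i,None,fx=4,fy=4,interpolation=cv2.INTER_CUBIC)) 
i=cv2.imread('pics/side0.png')[135:245,180:340];cv2.imwrite('pics/sidec.png',cv2.resize(i,None,fx=5,fy=5,interpolation=cv2.INTER_CUBIC))
```

```text
(no output)
```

View pics/topc.png

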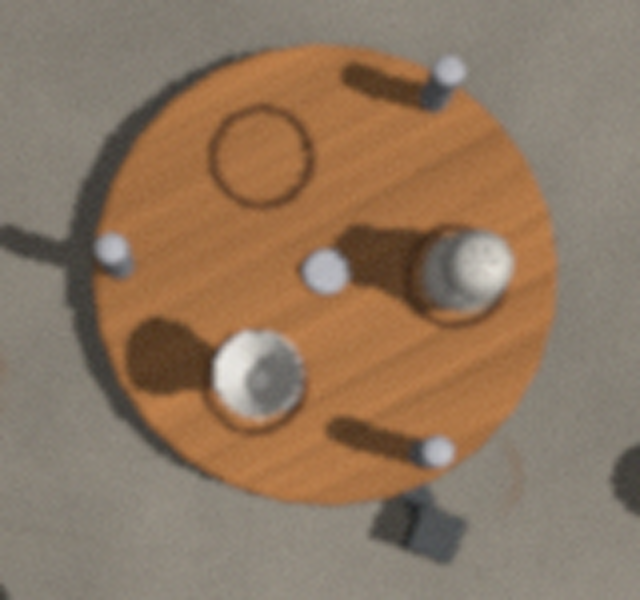

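View pics/sidec.png

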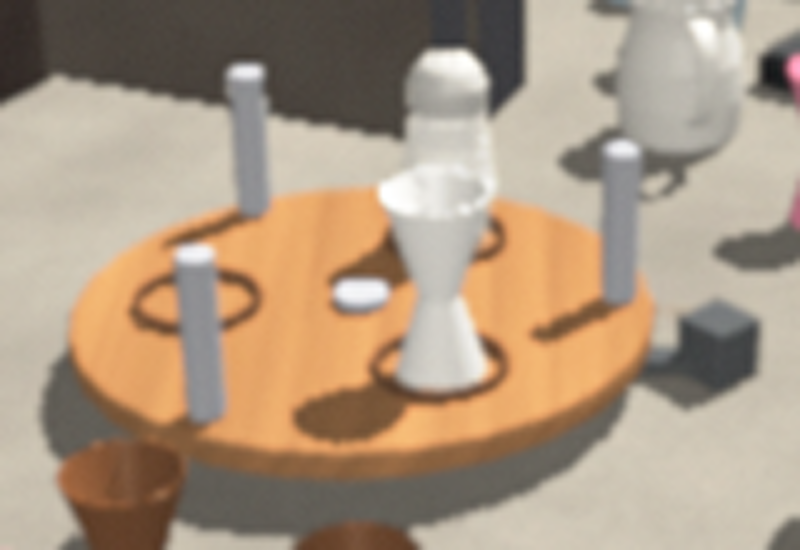

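Run:
```python
from h import *
T=vision.camera('top');S=vision.camera('side')
ct=lambda u,v:((u+.5)/4-.5+220,(v+.5)/4-.5+110); cs=lambda u,v:((u+.5)/5-.5+180,(v+.5)/5-.5+135)
def tri(a,b):
    Ps=[c['intrinsics']@np.c_[cv2.Rodrigues(np.array(c['rvec'],float))[0],np.array(c['tvec']).ravel()] for c in(T,S)]
    x=cv2.triangulatePoints(Ps[0],Ps[1],np.array(a,float).reshape(2,1),np.array(b,float).reshape(2,1)).ravel();return (x[:3]/x[3]).round(4)
pt=dict(A=((438,450),(622,150)),B=((451,70),(246,72)),C=((112,247),(195,254)),ptr=((436,526),(720,318)),hub=((326,271),(361,288)),jigtop=((258,374),(436,192)))
P={k:tri(ct(*a),cs(*b)) for k,(a,b) in pt.items()}
for k,v in P.items():print(k,v)
for k,z in dict(A=.1,B=.1,C=.1,ptr=.028,hub=.034,jigtop=.108).items():print(k,back(T,ct(*pt[k][0]),z).round(4),back(S,cs(*pt[k][1]),z).round(4))
Q={k:(back(T,ct(*pt[k][0]),z)+back(S,cs(*pt[k][1]),z))/2 for k,z in dict(A=.1,B=.1,C=.1,ptr=.028,jigtop=.108).items()}
ax=(Q['A']+Q['B']+Q['C'])/3;print('axis',ax)
for k,v in Q.items():
    d=v-ax;print(k,np.hypot(*d[:2]),np.degrees(np.arctan2(d[1],d[0])))
```

```text
A [ 0.4421 -0.1043  0.0974]
B [ 0.6321 -0.1155  0.0975]
C [0.5459 0.0551 0.0982]
ptr [ 0.4013 -0.1114  0.0251]
hub [ 0.5399 -0.0543  0.0357]
jigtop [ 0.481  -0.0158  0.1069]
A [ 0.4417 -0.1041  0.1   ] [ 0.4399 -0.0984  0.1   ]
B [ 0.6309 -0.1155  0.1   ] [ 0.6289 -0.1097  0.1   ]
C [0.5455 0.0549 0.1   ] [0.5437 0.0583 0.1   ]
ptr [ 0.4028 -0.1104  0.028 ] [ 0.3979 -0.107   0.028 ]
hub [ 0.5395 -0.0547  0.034 ] [ 0.5423 -0.0569  0.034 ]
jigtop [ 0.4805 -0.016   0.108 ] [ 0.4803 -0.0135  0.108 ]
axis [ 0.53845414 -0.05241617  0.1       ]
A 0.10917341372638747 -153.42394528558802
B 0.10950125659790708 -33.34238204283019
C 0.10920288274168624 86.76586291038453
ptr 0.14913912713161018 -157.8292362165715
jigtop 0.06916437540789866 147.0478430436956
```

Clear view. In the top picture the pegs are at (329,223), (333,127) and (248,171), the jigger at (285,204) and the pointer at (329,241). Turning the tray about +55° brings the jigger to the pointer. I'll grip the left peg, which sits at about (0.546, 0.055).

>>> apply_moves(increments=[{"tx": 15, "ty": -15}, {"tx": 40, "ty": -39}, {"tx": 66, "ty": -65}, {"tx": 92, "ty": -90}, {"tx": 118, "ty": -115}, {"tx": 144, "ty": -141}, {"tx": 170, "ty": -166}, {"tx": 196, "ty": -192}, {"tx": 222, "ty": -217}, {"tx": 248, "ty": -242}, {"tx": 274, "ty": -268}, {"tx": 300, "ty": -293}], fingers=0, grip_force=20)

```text
validation failed for argument at $.in...
```

>>> apply_moves(increments=[{"tx": 24, "ty": -23, "roll": -0.11}, {"tx": 48, "ty": -46, "roll": -0.22}, {"tx": 72, "ty": -70, "roll": -0.33}, {"tx": 96, "ty": -94, "roll": -0.44}, {"tx": 120, "ty": -117, "roll": -0.55}, {"tx": 144, "ty": -140, "roll": -0.66}, {"tx": 168, "ty": -164, "roll": -0.77}, {"tx": 192, "ty": -188, "roll": -0.88}, {"tx": 216, "ty": -211, "roll": -0.99}, {"tx": 232, "ty": -227, "roll": -1.1}, {"tx": 240, "ty": -234, "roll": -1.2}, {"tx": 240, "ty": -234, "roll": -1.234}])

```text
validation failed for argument at $.in...
```

>>> apply_moves(increments=[{"tx": 15, "ty": -15, "tz": 0, "roll": 0}, {"tx": 40, "ty": -39, "tz": 0, "roll": 0}, {"tx": 66, "ty": -65, "tz": 0, "roll": 0}, {"tx": 92, "ty": -90, "tz": 0, "roll": 0}, {"tx": 118, "ty": -115, "tz": 0, "roll": 0}, {"tx": 144, "ty": -141, "tz": 0, "roll": 0}, {"tx": 170, "ty": -166, "tz": 0, "roll": 0}, {"tx": 196, "ty": -192, "tz": 0, "roll": 0}, {"tx": 222, "ty": -217, "tz": 0, "roll": 0}, {"tx": 248, "ty": -242, "tz": 0, "roll": 0}, {"tx": 274, "ty": -268, "tz": 0, "roll": 0}, {"tx": 300, "ty": -293, "tz": 0, "roll": 0}], fingers=0, grip_force=20)

```text
clock: 1.2
ee_pos: [0.3802, -0.2349, 0.2504]
tool_rot: [[0.961, 0.275, 0.0], [0.275, -0.961, -0.0], [0.0, 0.0, -1.0]]
wrist_force: [0.3, -1.1, 0.9]
grip_width: 1.0
gripper_force: 0.0
```

>>> apply_moves(increments=[{"tx": 24, "ty": -23, "tz": 0, "roll": -0.11}, {"tx": 48, "ty": -46, "tz": 0, "roll": -0.22}, {"tx": 72, "ty": -70, "tz": 0, "roll": -0.33}, {"tx": 96, "ty": -94, "tz": 0, "roll": -0.44}, {"tx": 120, "ty": -117, "tz": 0, "roll": -0.55}, {"tx": 144, "ty": -140, "tz": 0, "roll": -0.66}, {"tx": 168, "ty": -164, "tz": 0, "roll": -0.77}, {"tx": 192, "ty": -188, "tz": 0, "roll": -0.88}, {"tx": 216, "ty": -211, "tz": 0, "roll": -0.99}, {"tx": 232, "ty": -227, "tz": 0, "roll": -1.1}, {"tx": 240, "ty": -234, "tz": 0, "roll": -1.2}, {"tx": 240, "ty": -234, "tz": 0, "roll": -1.234}])

```text
clock: 2.2
ee_pos: [0.547, 0.0565, 0.2499]
tool_rot: [[0.05, 0.999, -0.0], [0.999, -0.05, 0.0], [0.0, -0.0, -1.0]]
wrist_force: [0.5, 0.6, -0.4]
grip_width: 1.005
gripper_force: 0.0
```

>>> apply_moves(increments=[{"tx": 0, "ty": 0, "tz": 12, "roll": 0}, {"tx": -1, "ty": -1, "tz": 30, "roll": 0}, {"tx": -1, "ty": -1, "tz": 50, "roll": 0}, {"tx": -1, "ty": -1, "tz": 70, "roll": 0}, {"tx": -1, "ty": -1, "tz": 90, "roll": 0}, {"tx": -1, "ty": -1, "tz": 105, "roll": 0}, {"tx": -1, "ty": -1, "tz": 120, "roll": 0}, {"tx": -1, "ty": -1, "tz": 135, "roll": 0}, {"tx": -1, "ty": -1, "tz": 150, "roll": 0}, {"tx": -1, "ty": -1, "tz": 160, "roll": 0}, {"tx": -1, "ty": -1, "tz": 165, "roll": 0}, {"tx": -1, "ty": -1, "tz": 165, "roll": 0}], fingers=100)

```text
clock: 3.2
ee_pos: [0.5448, 0.0534, 0.0844]
tool_rot: [[0.058, 0.998, -0.002], [0.998, -0.058, -0.0], [-0.0, -0.002, -1.0]]
wrist_force: [-0.4, -0.5, -0.8]
grip_width: 0.608
gripper_force: 0.0
```

>>> apply_moves(increments=[{"tx": 0, "ty": 0, "tz": 0, "roll": 0}, {"tx": 0, "ty": 0, "tz": 0, "roll": 0}, {"tx": 0, "ty": 0, "tz": 0, "roll": 0}, {"tx": 0, "ty": 0, "tz": 0, "roll": 0}, {"tx": 0, "ty": 0, "tz": 0, "roll": 0}, {"tx": 0, "ty": 0, "tz": 0, "roll": 0}], fingers=180)

```text
clock: 3.7
ee_pos: [0.5452, 0.0534, 0.0856]
tool_rot: [[0.058, 0.998, 0.001], [0.998, -0.058, -0.0], [-0.0, 0.001, -1.0]]
wrist_force: [-0.4, -0.2, -0.5]
grip_width: 0.292
gripper_force: 0.0
```

Run:
```python
from h import *
a=vision.camera('top')['image'][110:260,220:380];b=vision.camera('side')['image'][115:265,180:340]
cv2.imwrite('pics/grip.png',cv2.resize(np.hstack([a,b]),None,fx=2.5,fy=2.5,interpolation=cv2.INTER_CUBIC))
```

```text
(no output)
```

View pics/grip.png

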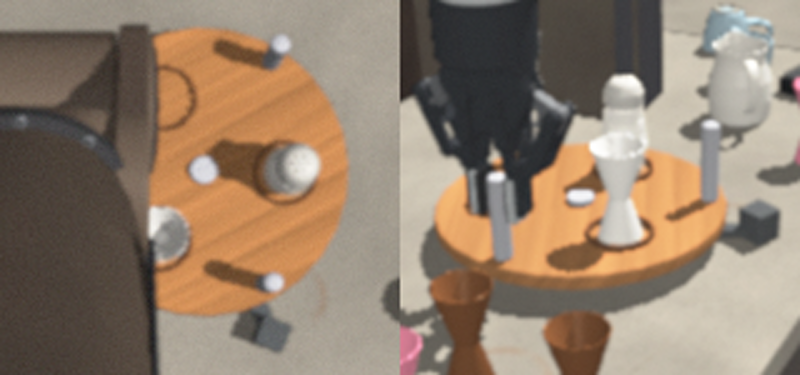

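```bash
python3 - <<'E'
from h import *
S=vision.camera('side')
R=cv2.Rodrigues(np.array(S['rvec'],float))[0];print('cam',-R.T@np.array(S['tvec']).ravel())
q=proj(S,[[.545,.0534,.085],[.545,.0534,.066],[.557,.0534,.066],[.533,.0534,.066],[.5457,.055,.1],[.5457,.055,.03]]);print(((q-[180,115])*2.5+[400,0]).round())
E
cat > /dev/null; python3 -c "
import cv2;from h import *
i=vision.camera('side')['image'][150:230,180:260];cv2.imwrite('pics/grip2.png',cv2.resize(i,None,fx=7,fy=7,interpolation=cv2.INTER_CUBIC))"
```

```text
cam [0.11277817 0.65230228 0.44649685]
[[500. 191.]
 [502. 213.]
 [489. 210.]
 [515. 217.]
 [497. 174.]
 [504. 255.]]
```

View pics/grip2.png

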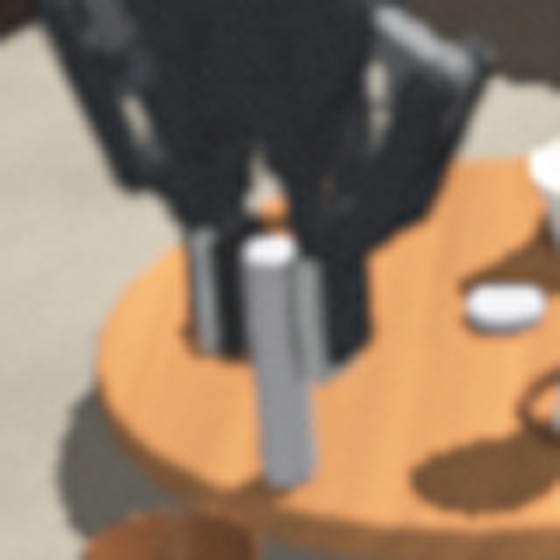

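The peg stands between the pads, so I close on it.

>>> apply_moves(increments=[{"tx": 0, "ty": 0, "tz": 0, "roll": 0}, {"tx": 0, "ty": 0, "tz": 0, "roll": 0}, {"tx": 0, "ty": 0, "tz": 0, "roll": 0}, {"tx": 0, "ty": 0, "tz": 0, "roll": 0}, {"tx": 0, "ty": 0, "tz": 0, "roll": 0}, {"tx": 0, "ty": 0, "tz": 0, "roll": 0}], fingers=225)

```text
clock: 4.4
ee_pos: [0.5452, 0.0534, 0.0854]
tool_rot: [[0.058, 0.998, 0.0], [0.998, -0.058, -0.0], [-0.0, 0.0, -1.0]]
wrist_force: [0.2, 0.2, 2.5]
grip_width: 0.179
gripper_force: 20.7
```

Run:
```python
from h import *
o=r.get_obs();p=o['ee_pos'];R=o['tool_rot'];print(p,o['wrist_force'],o['grip_width'])
ax=np.array([.5396,-.0549]);d=p[:2]-ax
for a in np.arange(2.5,61,2.5):
    t=np.radians(a);w=np.r_[np.array([[np.cos(t),-np.sin(t)],[np.sin(t),np.cos(t)]])@d-d,0];q=R.T@w*1000
    print(a,q[:2].round(1),round(-t,3))
```

```text
[0.5452104  0.05343038 0.08537896] [0.20552771 0.21271238 2.45498906] 0.17928762643253593
2.5 [-0.1 -4.7] -0.044
5.0 [-0.5 -9.5] -0.087
7.5 [ -1.  -14.2] -0.131
10.0 [ -1.8 -18.8] -0.175
12.5 [ -2.7 -23.5] -0.218
15.0 [ -3.9 -28.1] -0.262
17.5 [ -5.2 -32.6] -0.305
20.0 [ -6.8 -37.1] -0.349
22.5 [ -8.5 -41.5] -0.393
25.0 [-10.5 -45.8] -0.436
27.5 [-12.6 -50. ] -0.48
30.0 [-14.9 -54.1] -0.524
32.5 [-17.4 -58.2] -0.567
35.0 [-20.  -62.1] -0.611
37.5 [-22.8 -65.9] -0.654
40.0 [-25.8 -69.6] -0.698
42.5 [-29.  -73.1] -0.742
45.0 [-32.3 -76.5] -0.785
47.5 [-35.7 -79.8] -0.829
50.0 [-39.3 -82.9] -0.873
52.5 [-43.  -85.8] -0.916
55.0 [-46.8 -88.6] -0.96
57.5 [-50.8 -91.2] -1.004
60.0 [-54.8 -93.6] -1.047
```

>>> apply_moves(increments=[{"tx": 0, "ty": -1, "tz": 0, "roll": -0.009}, {"tx": -0.1, "ty": -3.8, "tz": 0, "roll": -0.035}, {"tx": -0.3, "ty": -7.6, "tz": 0, "roll": -0.07}, {"tx": -0.7, "ty": -11.4, "tz": 0, "roll": -0.105}, {"tx": -1.2, "ty": -15.1, "tz": 0, "roll": -0.14}, {"tx": -1.8, "ty": -18.8, "tz": 0, "roll": -0.175}, {"tx": -2.5, "ty": -22.5, "tz": 0, "roll": -0.209}, {"tx": -3.4, "ty": -26.2, "tz": 0, "roll": -0.244}, {"tx": -4.4, "ty": -29.9, "tz": 0, "roll": -0.279}, {"tx": -5.5, "ty": -33.5, "tz": 0, "roll": -0.314}, {"tx": -6.5, "ty": -36.2, "tz": 0, "roll": -0.34}, {"tx": -6.8, "ty": -37.1, "tz": 0, "roll": -0.349}])

```text
clock: 5.4
ee_pos: [0.5075, 0.0486, 0.0854]
tool_rot: [[-0.288, 0.957, 0.0], [0.957, 0.288, -0.0], [-0.0, 0.0, -1.0]]
wrist_force: [0.8, -0.4, 2.2]
grip_width: 0.18
gripper_force: 20.6
```

>>> apply_moves(increments=[{"tx": 0, "ty": -1, "tz": 0, "roll": -0.009}, {"tx": -0.1, "ty": -3.8, "tz": 0, "roll": -0.035}, {"tx": -0.3, "ty": -7.6, "tz": 0, "roll": -0.07}, {"tx": -0.7, "ty": -11.4, "tz": 0, "roll": -0.105}, {"tx": -1.2, "ty": -15.1, "tz": 0, "roll": -0.14}, {"tx": -1.8, "ty": -18.8, "tz": 0, "roll": -0.175}, {"tx": -2.5, "ty": -22.5, "tz": 0, "roll": -0.209}, {"tx": -3.4, "ty": -26.2, "tz": 0, "roll": -0.244}, {"tx": -4.4, "ty": -29.9, "tz": 0, "roll": -0.279}, {"tx": -5.5, "ty": -33.5, "tz": 0, "roll": -0.314}, {"tx": -6.5, "ty": -36.2, "tz": 0, "roll": -0.34}, {"tx": -6.8, "ty": -37.1, "tz": 0, "roll": -0.349}])

```text
clock: 6.4
ee_pos: [0.4741, 0.0314, 0.0854]
tool_rot: [[-0.598, 0.802, 0.001], [0.802, 0.598, -0.0], [-0.0, 0.0, -1.0]]
wrist_force: [1.4, -2.3, 1.0]
grip_width: 0.181
gripper_force: 20.6
```

>>> apply_moves(increments=[{"tx": 0, "ty": -1, "tz": 0, "roll": -0.009}, {"tx": -0.1, "ty": -3.8, "tz": 0, "roll": -0.035}, {"tx": -0.3, "ty": -7.6, "tz": 0, "roll": -0.07}, {"tx": -0.7, "ty": -11.4, "tz": 0, "roll": -0.105}, {"tx": -1.2, "ty": -15.1, "tz": 0, "roll": -0.14}, {"tx": -1.8, "ty": -18.8, "tz": 0, "roll": -0.175}, {"tx": -2.5, "ty": -22.5, "tz": 0, "roll": -0.209}, {"tx": -3.4, "ty": -26.2, "tz": 0, "roll": -0.244}, {"tx": -4.0, "ty": -28.4, "tz": 0, "roll": -0.265}, {"tx": -4.1, "ty": -28.8, "tz": 0, "roll": -0.269}, {"tx": -4.1, "ty": -28.8, "tz": 0, "roll": -0.269}, {"tx": -4.1, "ty": -28.8, "tz": 0, "roll": -0.269}])

```text
clock: 7.4
ee_pos: [0.4537, 0.0112, 0.0853]
tool_rot: [[-0.788, 0.615, 0.0], [0.615, 0.788, -0.0], [-0.0, 0.0, -1.0]]
wrist_force: [1.7, -3.7, 3.1]
grip_width: 0.179
gripper_force: 20.8
```

Run:
```python
from h import *
T=vision.camera('top');S=vision.camera('side')
i=T['image'][110:260,220:380];j=S['image'][115:265,180:340]
cv2.imwrite('pics/end.png',cv2.resize(np.hstack([i,j]),None,fx=2.5,fy=2.5,interpolation=cv2.INTER_CUBIC))
```

```text
(no output)
```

View pics/end.png

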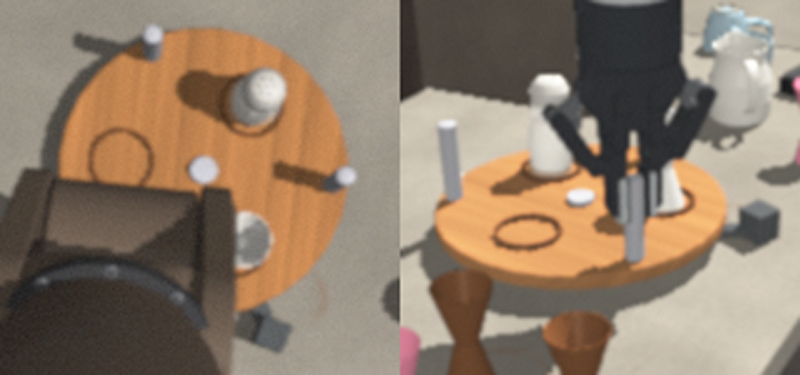

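```bash
cat >> h.py <<'E'
def ang(c,uv,z,ax=(.5395,-.0549)):
    p=back(c,uv,z)[:2]-ax;return p.round(4),round(float(np.degrees(np.arctan2(p[1],p[0]))),2)
E
python3 - <<'E'
from h import *
T=vision.camera('top')
f=lambda u,v:((u+.5)/2.5-.5+220,(v+.5)/2.5-.5+110)
print(ang(T,f(152,34),.1),ang(T,f(346,176),.1),ang(T,f(203,170),.035))
E
```

```text
(array([0.1012, 0.0427]), 22.86) (array([-0.0157, -0.1087]), -98.21) (array([-0.0008,  0.0008]), 133.86)
```

>>> apply_moves(increments=[{"tx": 0, "ty": 0, "tz": 0, "roll": 0}, {"tx": 0, "ty": 0, "tz": 0, "roll": 0}, {"tx": 0, "ty": 0, "tz": 0, "roll": 0}, {"tx": 0, "ty": 0, "tz": 0, "roll": 0}, {"tx": 0, "ty": 0, "tz": 0, "roll": 0}, {"tx": 0, "ty": 0, "tz": 0, "roll": 0}], fingers=120)

```text
clock: 8.05
ee_pos: [0.4533, 0.0112, 0.0852]
tool_rot: [[-0.789, 0.615, -0.0], [0.615, 0.789, -0.0], [0.0, -0.0, -1.0]]
wrist_force: [0.6, 0.5, 0.5]
grip_width: 0.528
gripper_force: 0.0
```

>>> apply_moves(increments=[{"tx": 0, "ty": 0, "tz": -5, "roll": 0}, {"tx": 0, "ty": 0, "tz": -15, "roll": 0}, {"tx": 0, "ty": 0, "tz": -30, "roll": 0}, {"tx": 0, "ty": 0, "tz": -45, "roll": 0}, {"tx": 0, "ty": 0, "tz": -60, "roll": 0}, {"tx": 0, "ty": 0, "tz": -75, "roll": 0}, {"tx": 0, "ty": 0, "tz": -90, "roll": 0}, {"tx": 0, "ty": 0, "tz": -105, "roll": 0}, {"tx": 0, "ty": 0, "tz": -120, "roll": 0}, {"tx": 0, "ty": 0, "tz": -135, "roll": 0}, {"tx": 0, "ty": 0, "tz": -145, "roll": 0}, {"tx": 0, "ty": 0, "tz": -150, "roll": 0}])

```text
clock: 9.05
ee_pos: [0.4536, 0.0112, 0.2369]
tool_rot: [[-0.789, 0.615, 0.002], [0.615, 0.789, -0.0], [-0.002, 0.001, -1.0]]
wrist_force: [-0.4, 0.2, 0.1]
grip_width: 0.525
gripper_force: 0.0
```

>>> apply_moves(increments=[{"tx": 10, "ty": 11, "tz": 0, "roll": 0}, {"tx": 30, "ty": 32, "tz": 0, "roll": 0}, {"tx": 53, "ty": 57, "tz": 0, "roll": 0}, {"tx": 76, "ty": 82, "tz": 0, "roll": 0}, {"tx": 99, "ty": 107, "tz": 0, "roll": 0}, {"tx": 122, "ty": 132, "tz": 0, "roll": 0}, {"tx": 145, "ty": 157, "tz": 0, "roll": 0}, {"tx": 168, "ty": 182, "tz": 0, "roll": 0}, {"tx": 191, "ty": 207, "tz": 0, "roll": 0}, {"tx": 214, "ty": 232, "tz": 0, "roll": 0}, {"tx": 230, "ty": 249, "tz": 0, "roll": 0}, {"tx": 238, "ty": 258, "tz": 0, "roll": 0}])

```text
clock: 10.05
ee_pos: [0.4234, 0.3633, 0.2349]
tool_rot: [[-0.79, 0.613, -0.0], [0.613, 0.79, -0.0], [0.0, -0.0, -1.0]]
wrist_force: [0.2, 0.3, -0.6]
grip_width: 0.526
gripper_force: 0.0
```

Run:
```python
from h import *
i=vision.camera('top')['image'];cv2.imwrite('pics/topraw.png',i);i=i[110:260,220:380]
cv2.imwrite('pics/end2.png',cv2.resize(i,None,fx=4,fy=4,interpolation=cv2.INTER_CUBIC))
```

```text
(no output)
```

View pics/end2.png

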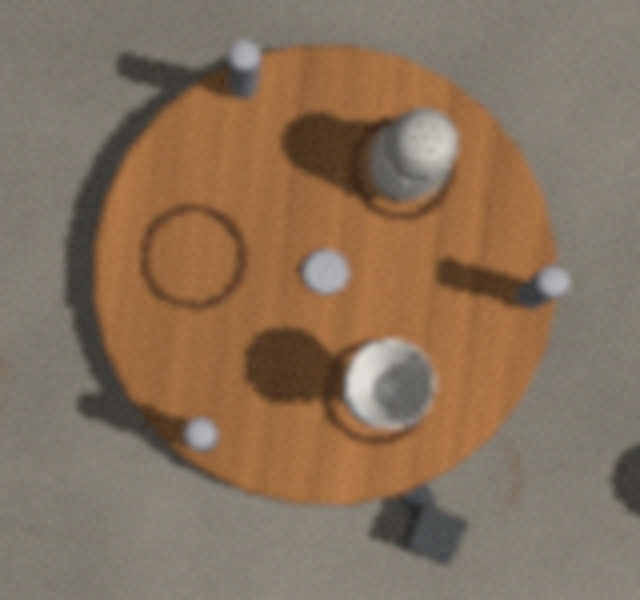

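Run:
```python
from h import *
i=cv2.imread('pics/topraw.png')[225:260,305:345];j=vision.camera('side')['image'][185:220,305:345]
g=np.hstack([cv2.resize(x,None,fx=10,fy=10,interpolation=cv2.INTER_CUBIC) for x in(i,j)])
cv2.imwrite('pics/ptr.png',cv2.convertScaleAbs(g,alpha=1.8))
T=vision.camera('top');f=lambda u,v:((u+.5)/4-.5+220,(v+.5)/4-.5+110)
for p,z in(((245,53),.1),((555,281),.1),((201,434),.1),((389,385),.108),((326,271),.035)):print(ang(T,f(*p),z))
# tray rim ellipse centre
```

```text
(array([0.1021, 0.0419]), 22.33)
(array([-0.0152, -0.1093]), -97.94)
(array([-0.0876,  0.0674]), 142.41)
(array([-0.0657, -0.0251]), -159.07)
(array([-0.0001,  0.0003]), 104.17)
```

View pics/ptr.png

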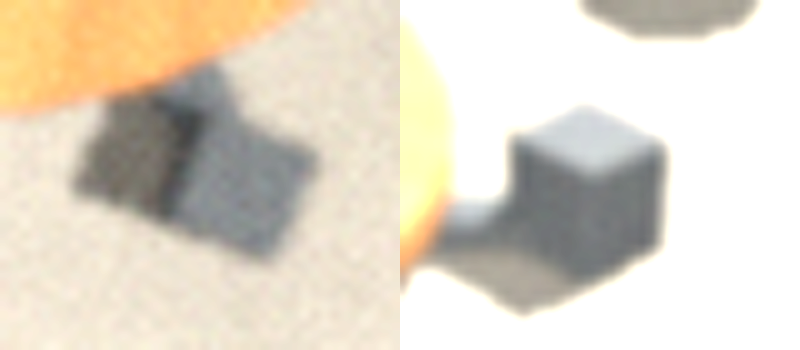

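Run:
```python
from h import *
T=vision.camera('top');S=vision.camera('side')
f=lambda u,v:((u+.5)/10-.5+305,(v+.5)/10-.5+225);g=lambda u,v:((u-400+.5)/10-.5+305,(v+.5)/10-.5+185)
for p in((213,117),(317,157),(270,258),(172,217),(243,187)):print(ang(T,f(*p),.028),np.hypot(*ang(T,f(*p),.028)[0]))
print(ang(S,g(587,141),.028,(.5375,-.0505)))
```

```text
(array([-0.1262, -0.0499]), -158.43) 0.13570722162066395
(array([-0.1352, -0.0718]), -152.02) 0.15308259208675556
(array([-0.1564, -0.0612]), -158.61) 0.1679476108791072
(array([-0.1473, -0.0406]), -164.58) 0.1527928336015796
(array([-0.1412, -0.0559]), -158.41) 0.15186260237464652
(array([-0.1397, -0.0542]), -158.78)
```

The jigger is within about 1° (roughly 1 mm) of the pointer line: the jigger is at −159.1° and the pointer at −158.4°. Both items are upright and the arm is clear, so I hand in.

```bash
python3 -c "
from h import *
print(order.sign_off())"
```

```text
the job is handed in; nothing more can be done
None
```

The tray is turned about 55° so the jigger stands within about 1 mm of the mark at the pointer; neither the jigger nor the shaker was touched, both are upright, the gripper is clear of the tray, and the job is handed in (no verdict was returned).

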